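# Set the vocal microphone in the desk stand and turn it to the player

### The job

Get the vocal microphone ready for the keyboard player, who sits at the long front edge of the desk (to the robot's right): take it out of its tray and slide it tail first into the tapered clip of the round-based desk stand until its ring rests all the way down on the clip's rim; in the tray only its body can be gripped and at the clip only its head, so it has to be laid down on the way. Swing the stand's stiff boom round so that boom and microphone point straight out over the front edge, square to it, and leave them there. Do not push the phone or the clip-on tuner about.

Things in the scene. Friction and masses are not known exactly. Their poses are not given: they have to be found in the camera images.
- mic: hand-held microphone, 168 mm, 0.24 kg. Origin on its axis 75 mm from the tail end; x: tail to head. Conical aluminium body, 24 mm thick at the tail (x=-75), 36 mm at x=+30; black 8-sided ring x=+30..38, 50 mm over flats, 54 over corners; cylindrical dark steel grille 46 mm thick to x=+82, dome to +93. Starts level in the tray; flat on the desk its axis is 25 mm high at the ring, 12 mm at the tail
- mic_head (a point): point on the microphone's axis in the middle of the grille (x = +62 mm in mic), axes as mic
- mic_ring (a point): point on the microphone's axis in the plane of the tail-side face of the ring (x = +30 mm in mic), the face that rests on the clip's rim; axes as mic
- tray: grey moulded tray, fixed, 200 (x) x 110 (y) x 54 mm high, origin under its centre. The mic lies along x, head to +x, axis 31.5 mm up, its origin at x=-11. Tail block x=-100..-34 and head block x=+11..+100 hide the ends up to the grille's top, 6 mm beside the head; only the body can be gripped (33 mm thick), in the 45 mm gap between, open at both sides down to the 6 mm floor
- stand: microphone stand on the desk, fixed: round base 130 mm across, 18 mm high, and a post; origin at the centre of the underside
- boom_pivot (a point): point on the vertical swivel axis of the boom, at the height of the boom's centre line (115 mm). Its hub is 32 mm thick and ends in a black knob 32 mm above this point
- boom_grip (a point): point on the centre line of the boom tube, 90 mm from the swivel axis: a bare level tube, 14 mm thick, free from 20 to 150 mm from the axis, with nothing below it but the base and the desk
- clip_mouth (a point): open-ended conical clip on a bracket at the boom's end. Origin at the centre of its mouth, 215 mm out from the swivel axis and 95 mm above the boom's centre line; z points out of the mouth along its axis: outward along the boom, 40 degrees above level. 62 mm long, bore 39 mm at the mouth, 32 mm at the lower end, walls 3.5 mm; 43 mm of the seated mic's tail stands out below
- boom (a joint): swivel angle of the boom, stiff (0.5 N m), stays where it is left. 0: the boom points straight at the front edge of the desk (world -y); positive values swing it towards the robot (+1.57: along -x); limits -1.9 to 1.9
- phone: dark phone, 144 x 70 x 9 mm, flat on the desk beyond the stand, origin at the centre of its underside
- clip_tuner: small dark clip-on tuner, 56 x 48 x 14 mm, on the desk in front of the stand's base, origin at the centre of its underside

How it is judged:
By the outcome, as a careful person would: the job done as asked, in the order asked, and still so for the second after the job is handed in, with the robot touching nothing.
It also fails if it takes over 72 s, if anything falls off the work surface, if the arm or the gripper's body presses on something with over 40 N, if the wrist force passes 120 N, or if a joint passes its speed limit or range.

### The arm

A 7-joint arm with a two-finger parallel gripper is mounted at the origin on the work surface; the furniture and walls round the work are solid. World frame = base frame: x ahead of the robot, y to its left, z up, the work surface at z = 0. Lengths are in m, angles in degrees, forces in N, time in s.
With the tool pointing down it reaches from about 0.35 to 0.775 m from the base axis. Payload 3.1 kg.
Tool frame: the origin (TCP) lies on the centre line of the jaws, within the pads' length; the fingertips stand 17 mm ahead of it and the grasp point (between the pads) lies 2 mm behind it (robot.tip_reach is the distance from the TCP to the fingertips, in m); z points along the fingers, y is the line along which they close (so a half turn about z gives the same grasp; the last joint's range is limited). The gripper opens to 85 mm and grips with 20 to 120 N. Pads are 22 mm wide; open, the fingers measure 114 mm over their backs; the gripper's body (76 mm by 85 mm) begins 54 mm behind the grasp point. The pads swing forward as they close: fully open they stand 13 mm farther back than shut.
Start: joints at [-69.253, 17.813, 0.802, 86.603, -0.252, 75.585, -1.558], TCP at [0.216, 0.506, 0.248] pointing down, gripper open.
Joint ranges: [-154.91, 154.91], [-16.99, 109.72], [-72.82, 74.43], [7.12, 147.25], [-82.49, 262.49], [11.32, 116.49], [-174.64, 174.64]. Speed limits (degrees/s): [159.86, 159.86, 180, 180, 180, 180, 180].

### API

Orientations are given as [roll, pitch, yaw] about the fixed x, y, z axes, in that order (R = Rz(yaw) Ry(pitch) Rx(roll)).
In Python, from station import robot, fingers, vision, workorder, recognise gives the robot as it stands. Calls block until the motion is done:
- robot.move_to(position, orientation): joint-space move of the TCP to a pose.
- robot.line_to(position, orientation=None, velocity=0.15, f_stop=None): straight line of the TCP; orientation=None keeps the orientation; velocity is the mean speed in m/s. With f_stop (N) it stops when the force on the tool has changed by that much, and returns True; else False.
- robot.move_j(angles): joint-space move.
- fingers.gripper_to(opening, force=None): opening from 0.0 (shut) to 1.0 (fully open); force is the grip in N (None keeps the last); returns when the fingers have stopped.
- robot.pause(seconds).
- robot.inverse_kinematics(position, orientation): joint angles nearest the present ones, or None.
- vision.grab_frame(name): name is "scene" or "side" or "wrist"; returns the picture (384x512x3 uint8, red, green, blue); there is no depth.
- vision.calibration(name): a dict with "mtx" (3x3 intrinsics, pixels), "extrinsics" (4x4, takes a point from world to camera coordinates); the wrist camera has in their place "T_tool_cam" (4x4, takes a point from camera to tool coordinates, whose origin is the TCP and whose axes are the flange's). Camera axes: x right, y up, looking along -z (the intrinsics and any distortion apply to the point x, -y, -z); pixel columns grow to the right and rows downward; lengths in m; the calibration is good to about 2 mm. A picture is of the moment at which its call begins: read the wrist's pose just before it. calibration takes no time and is no camera call.
A pose or a line that the arm cannot do raises robot.PlanningError and nothing moves.
- workorder.close_job(): hands the job in; it is judged then, once.
Trained networks look in the newest picture that a camera, given by its name, has taken for a name from the list of things; names that differ only in an ending like _2 or _b are one class to them, and where a whole thing is asked for, a point or a joint stands for the part that bears it (a point fixed in the world has none). Each returns a list of dicts, best first, with "p" (0 to 1); they miss things now and then, are a little off and sometimes report something else, mostly with a low value. They report only what shows in the picture. A call takes as long as a camera call.
- recognise(label, camera): "rect" ([centre column, centre row, width, height] in pixels, round what is visible of it).
Readings, each from a call of its own:
- robot.current_time_s(): time.
- robot.current_joint_positions(): joint angles.
- robot.current_dq(): joint speeds.
- robot.current_joint_torque(): joint torques, N m.
- robot.current_tool_pos(): TCP position.
- robot.current_eef_rot(): TCP orientation.
- robot.current_contact_force(): force on the tool from outside, world axes, zero at the start.
- robot.current_torque(): the same for the moment, N m.
- robot.current_finger_gap(): opening from 0.0 (shut) to 1.0 (fully open).
- robot.current_gripper_force(): force on a finger pad.
Only numpy, scipy, OpenCV 4.12 (cv2) and the standard library are available. Lean on these libraries where they do the work, as an engineer would, in place of code of your own. Each camera call takes 0.05 s, during which the arm holds its last target. There are 200 camera calls.

## Working session

There is one attempt and no reset: what is moved stays moved. The work goes in short steps, each a Python script; the robot and the scene stay as the last script left them, time stands still between calls to the robot, and variables do not carry over. Pictures are saved under pics/ and viewed, at most 10 in all, crops included, and the job is handed in when it is done.

```bash
ls; mkdir -p pics; python3 - <<'E'
from station import robot, fingers, vision, workorder, recognise
import cv2, numpy as np
for c in ["scene","side"]:
    im=vision.grab_frame(c); cv2.imwrite(f"pics/{c}0.png",im[:,:,::-1])
    k=vision.calibration(c); print(c,{a:np.round(np.array(b),4).tolist() if not isinstance(b,str) else b for a,b in k.items()})
    for l in ["mic","tray","stand","boom","boom_pivot","boom_grip","clip_mouth","phone","clip_tuner"]:
        print(l,[(np.round(d["rect"]).tolist(),round(d["p"],2)) for d in recognise(l,c)[:3]])
print(vision.calibration("wrist"), robot.current_time_s(), robot.current_eef_rot())
E
```

```text
pics
scene {'mtx': [[477.49, 0.0, 260.818], [0.0, 477.49, 197.8984], [0.0, 0.0, 1.0]], 'extrinsics': [[0.5025, -0.8643, 0.0231, -0.3959], [0.335, 0.2192, 0.9164, -0.2861], [-0.797, -0.4528, 0.3997, -0.6833], [0.0, 0.0, 0.0, 1.0]]}
mic [([213.0, 194.0, 36.0, 57.0], 0.72), ([294.0, 269.0, 42.0, 45.0], 0.64)]
tray [([287.0, 281.0, 95.0, 81.0], 0.9)]
stand [([292.0, 268.0, 41.0, 45.0], 0.45)]
boom [([211.0, 193.0, 35.0, 57.0], 0.92)]
boom_pivot [([212.0, 195.0, 35.0, 56.0], 0.86), ([258.0, 243.0, 24.0, 15.0], 0.4)]
boom_grip [([216.0, 194.0, 35.0, 59.0], 0.97), ([222.0, 199.0, 52.0, 75.0], 0.54)]
clip_mouth [([212.0, 195.0, 35.0, 55.0], 0.8)]
phone [([292.0, 229.0, 56.0, 30.0], 0.64)]
clip_tuner [([213.0, 195.0, 40.0, 58.0], 0.66), ([222.0, 198.0, 56.0, 77.0], 0.48)]
side {'mtx': [[402.2165, 0.0, 258.0712], [0.0, 402.2165, 192.0542], [0.0, 0.0, 1.0]], 'extrinsics': [[0.9858, -0.1669, -0.0177, -0.5683], [0.0791, 0.369, 0.9261, -0.1409], [-0.148, -0.9143, 0.377, -0.9194], [0.0, 0.0, 0.0, 1.0]]}
mic [([230.0, 276.0, 76.0, 34.0], 0.55)]
tray [([229.0, 285.0, 114.0, 73.0], 0.65)]
stand [([254
[... 217 characters left out ...]
h [([249.0, 181.0, 108.0, 52.0], 0.98)]
phone [([323.0, 255.0, 65.0, 22.0], 0.82)]
clip_tuner [([274.0, 247.0, 21.0, 20.0], 0.58)]
{'mtx': array([[284.75340701,   0.        , 257.33229538],
       [  0.        , 284.75340701, 191.79984464],
       [  0.        ,   0.        ,   1.        ]]), 'T_tool_cam': array([[-1.57865698e-03,  9.59298508e-01,  2.82389588e-01,
         7.17916331e-02],
       [ 9.99998524e-01,  1.70592132e-03, -2.04799078e-04,
        -2.81778752e-04],
       [-6.78197870e-04,  2.82388848e-01, -9.59299786e-01,
        -1.25641425e-01],
       [ 0.00000000e+00,  0.00000000e+00,  0.00000000e+00,
         1.00000000e+00]])} 1.0 [1.79996681e+02 3.08535117e-03 1.56868132e+02]
```

```bash
python3 - <<'E'
import cv2, numpy as np
a=cv2.imread("pics/scene0.png")[130:340,130:390];b=cv2.imread("pics/side0.png")[130:340,130:390]
cv2.imwrite("pics/a.png",cv2.resize(a,None,fx=3,fy=2.85,interpolation=2)[:598])
cv2.imwrite("pics/b.png",cv2.resize(b,None,fx=3,fy=2.85,interpolation=2)[:598])
E
```

```text
(no output)
```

View pics/a.png

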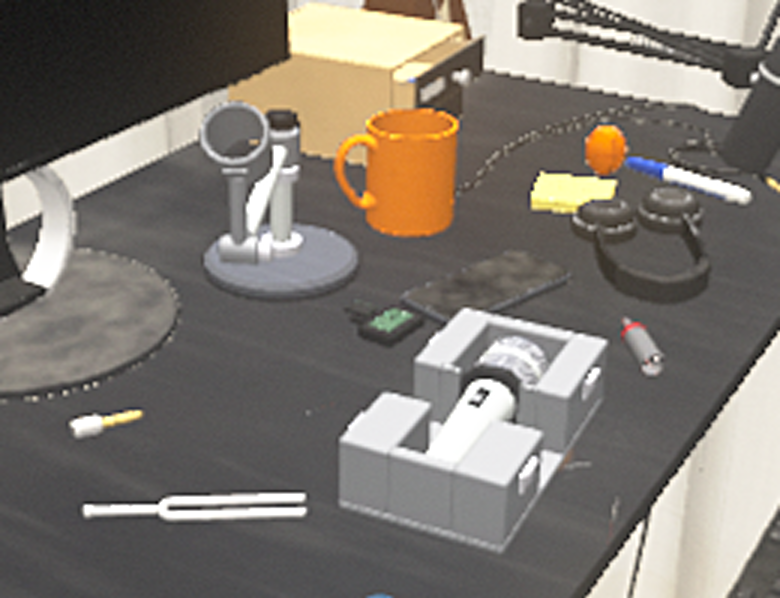

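View pics/b.png

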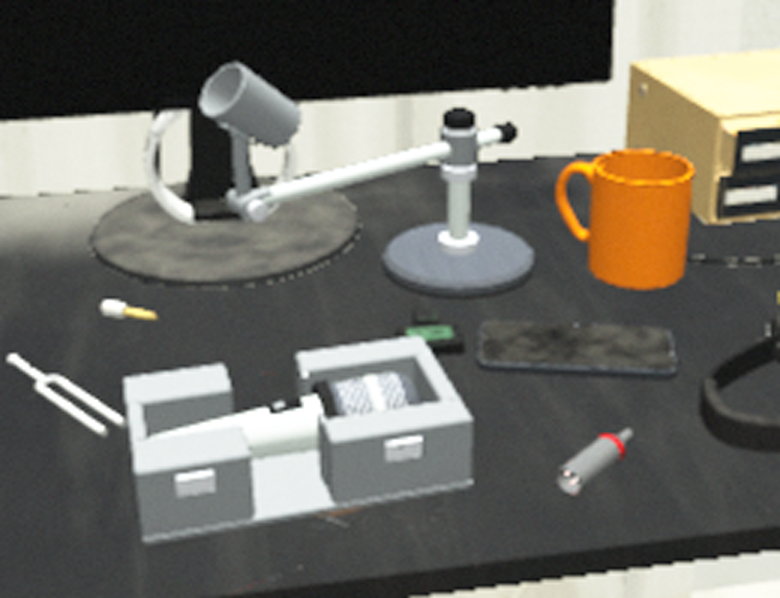

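Scene: the mic lies in the tray (crop ~(490,400)), head away from the camera. The boom points back towards the robot, with the clip mouth at crop (236,133) and the knob at (284,112). The tuner is at (390,322) and the phone at (490,285). Side: clip mouth at (226,90), knob at (459,113), tray corners clear. Next I fit the poses to these points.

```bash
cat > h.py <<'E'
from station import robot, fingers, vision, workorder, recognise
import cv2, numpy as np
from scipy.spatial.transform import Rotation as R
from scipy.optimize import least_squares
def proj(c,P,T=None):
    k=vision.calibration(c); E=k["extrinsics"] if T is None else T
    P=np.atleast_2d(P); q=P@E[:3,:3].T+E[:3,3]; q=q*[1,-1,-1]; p=q@k["mtx"].T; return p[:,:2]/p[:,2:]
def wristE():
    T=np.eye(4); T[:3,3]=robot.current_tool_pos(); T[:3,:3]=R.from_euler("xyz",robot.current_eef_rot(),degrees=True).as_matrix()
    return np.linalg.inv(T@vision.calibration("wrist")["T_tool_cam"])
def rz(a): return R.from_euler("z",a).as_matrix()
E
python3 - <<'E'
from h import *
print({c:np.round(-vision.calibration(c)["extrinsics"][:3,:3].T@vision.calibration(c)["extrinsics"][:3,3],3) for c in("scene","side")}, vision.calibration("scene").keys())
f=lambda u:np.array(u)/[3,2.85]+130
H=.054
tr={"side":[((-.1,.055,H),(123,377)),((-.034,.055,H),(228,365)),((-.034,-.055,H),(252,440)),((-.1,-.055,H),(135,473)),((.011,.055,H),(297,353)),((.1,.055,H),(425,338)),((.1,-.055,H),(472,413)),((.011,-.055,H),(320,437)),((-.1,-.055,0),(145,540)),((.1,-.055,0),(470,483))],
"scene":[((-.1,.055,H),(340,440)),((-.1,-.055,H),(495,490)),((-.034,-.055,H),(543,443)),((-.034,.055,H),(388,393)),((-.1,.055,0),(342,508)),((-.1,-.055,0),(503,550)),((.011,.055,H),(415,355)),((.1,.055,H),(460,310)),((.1,-.055,H),(607,342)),((.011,-.055,H),(562,392))]}
def res(p):
    return np.concatenate([(proj(c,np.array([a for a,_ in L])@rz(p[2]).T+[p[0],p[1],0])-f([b for _,b in L])).ravel() for c,L in tr.items()])
s=least_squares(res,[.5,-.2,0],loss="soft_l1");print("tray",s.x[:2],np.degrees(s.x[2]));print(np.round(res(s.x).reshape(-1,2),1).tolist())
# stand: params x,y,angle
st={"side":[(0,0,.018,459,255),(0,0,.147,459,113),(.215,0,.21,226,90)],"scene":[(0,0,.018,281,258),(0,0,.147,284,115),(.215,0,.21,234,133)]}
def res2(p):
    d=np.array([-np.sin(p[2]),-np.cos(p[2])]); o=[]
    for c,L in st.items():
        for r,_,z,u,v in L: o.append(proj(c,[p[0]+r*d[0],p[1]+r*d[1],z])[0]-f([u,v]))
    return np.concatenate(o)
s=least_squares(res2,[.6,.1,1.2],loss="soft_l1");print("stand",s.x[:2],s.x[2]);print(np.round(res2(s.x).reshape(-1,2),1).tolist())
def tri(pts):
    g=lambda p:np.concatenate([proj(c,[p[0],p[1],z])[0]-f([u,v]) for c,u,v,z in pts])
    q=least_squares(g,[.6,0]);return q.x.round(3),q.fun.round(1)
print("tuner",tri([("scene",390,322,.012),("side",432,332,.012)]));print("phone",tri([("scene",490,284,.009),("side",578,342,.009)]))
print("mug",tri([("scene",412,125,.09),("side",643,165,.09)]))
E
```

```text
{'scene': array([-0.25 , -0.589,  0.544]), 'side': array([ 0.435, -0.883,  0.467])} dict_keys(['mtx', 'extrinsics'])
tray [ 0.47849755 -0.24472871] 5.293471280844009
[[-0.1, 0.0], [-0.9, -0.9], [0.0, 5.2], [-0.0, 0.3], [-1.3, -0.1], [-0.9, -1.4], [0.9, 2.0], [3.0, 1.9], [-0.4, 2.7], [1.3, 2.3], [-1.6, -1.3], [3.4, -2.7], [0.0, -5.2], [-2.1, -2.0], [-2.4, -0.7], [-1.0, 1.5], [-1.5, 0.8], [0.3, -2.0], [0.1, -1.7], [1.5, 1.1]]
stand [0.64466482 0.02209504] 1.1168376704974579
[[-0.2, -1.9], [0.1, 0.1], [-2.2, 0.5], [1.1, -3.2], [-0.3, -1.3], [0.3, -0.3]]
tuner (array([ 0.593, -0.111]), array([ 0. , -1.4, -0.5,  0.8]))
phone (array([ 0.697, -0.143]), array([-0.5, -0.8,  0. ,  1.1]))
mug (array([ 0.798, -0.005]), array([-2.1,  0.8,  1.4,  2.7]))
```

```bash
cat >> h.py <<'E'
def frame(d,tilt,flip):
    """tool leaning: z = sin(tilt)*d - cos(tilt)*up, d horizontal; x along +-(in-plane)"""
    d=np.array([d[0],d[1],0.])/np.hypot(d[0],d[1]); t=np.radians(tilt)
    z=np.sin(t)*d-np.cos(t)*np.array([0,0,1.]); x=np.cos(t)*d+np.sin(t)*np.array([0,0,1.])
    if flip: x=-x
    return np.c_[x,np.cross(z,x),z]
def eul(M): return R.from_matrix(M).as_euler("xyz",degrees=True)
E
python3 - <<'E'
from h import *
f=lambda u:np.array(u)/[3,2.85]+130
def tri(pts):
    g=lambda p:np.concatenate([proj(c,[p[0],p[1],z])[0]-f([u,v]) for c,u,v,z in pts])
    q=least_squares(g,[.6,0]);return q.x.round(3)
for n,u,v in [("fork tip",305,503),("fork end",85,510),("plug",105,425),("monbase right",178,310),("monbase near",50,392),("near edge",380,596),("base lft",205,260)]: print(n,tri([("scene",u,v,.0)]))
ik=lambda p,M:robot.inverse_kinematics(np.array(p),eul(M))
r=lambda q:None if q is None else np.round(q).astype(int).tolist()
tx=rz(np.radians(5.3))[:2,0]
for fl in (0,1):
    for z in (.0315,.15,.3): print("tray",fl,z,r(ik([.4785-.0115*tx[0],-.2447-.0115*tx[1],z],frame(tx,0,fl))))
a=1.117; d=np.array([-np.sin(a),-np.cos(a)]); piv=np.array([.645,.022])
ax=np.r_[d*np.cos(np.radians(40)),np.sin(np.radians(40))]; m=np.r_[piv+.215*d,.21]
for fl in (0,1):
  for t in (0,10,20,30,40): print("ins",fl,t,[r(ik(m+(.032+s)*ax,frame(d,t,fl))) for s in (0,.12)])
for fl in (0,1): print("boom",fl,[r(ik([*(piv+.08*np.array([-np.sin(b),-np.cos(b)])),.115],frame([-np.sin(b),-np.cos(b)],0,fl))) for b in (1.117,.5,0)])
E
```

```text
fork tip [ 0.367 -0.182]
fork end [ 0.289 -0.071]
plug [ 0.371 -0.016]
monbase right [0.534 0.048]
monbase near [0.385 0.045]
near edge [ 0.313 -0.268]
base lft [0.62  0.087]
tray 0 0.0315 [-9, 36, 48, 107, -33, 53, -30]
tray 0 0.15 [-14, 27, 54, 100, -24, 65, -37]
tray 0 0.3 [3, 15, 29, 85, -7, 82, -52]
tray 1 0.0315 [-7, 35, 45, 106, -31, 52, 148]
tray 1 0.15 [-17, 29, 60, 100, -27, 67, 146]
tray 1 0.3 [7, 14, 24, 85, -6, 82, 127]
ins 0 0 [[-34, 6, 47, 106, -5, 70, 130], [-6, -7, 21, 105, 2, 81, 130]]
ins 0 10 [[-27, 13, 38, 99, -2, 79, 127], [-39, -2, 50, 101, 7, 88, 126]]
ins 0 20 [[-23, 19, 31, 93, 1, 87, 125], [-31, 7, 42, 97, 8, 94, 127]]
ins 0 30 [[-20, 26, 27, 87, 5, 95, 123], [-26, 13, 36, 93, 10, 100, 127]]
ins 0 40 [[-18, 32, 23, 82, 8, 103, 121], [-22, 20, 30, 90, 13, 106, 126]]
ins 1 0 [[-36, 6, 49, 106, -5, 70, -49], [-4, -6, 19, 105, 2, 81, -50]]
ins 1 10 [[-36, 15, 50, 100, -5, 79, -49], [-45, -2, 55, 101, 8, 88, -55]]
ins 1 20 [[-34, 22, 48, 94, -4, 87, -49], [-42, 8, 55, 97, 6, 94, -51]]
ins 1 30 [[-32, 30, 46, 88, -2, 94, -50], [-38, 16, 53, 93, 7, 99, -48]]
ins 1 40 [[-30, 36, 44, 83, 1, 102, -49], [-35, 24, 50, 90, 9, 104, -47]]
boom 0 [[-18, 28, 25, 94, -13, 61, 126], [-10, 31, 18, 88, -11, 63, 163], [-32, 49, 64, 82, -44, 76, -145]]
boom 1 [[-32, 32, 45, 95, -25, 63, -43], [-26, 37, 45, 89, -28, 66, -4], [-24, 41, 46, 82, -30, 70, 25]]
```

View pics/scene0.png

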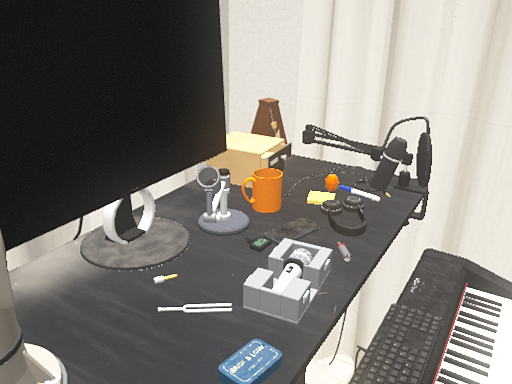

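View pics/side0.png

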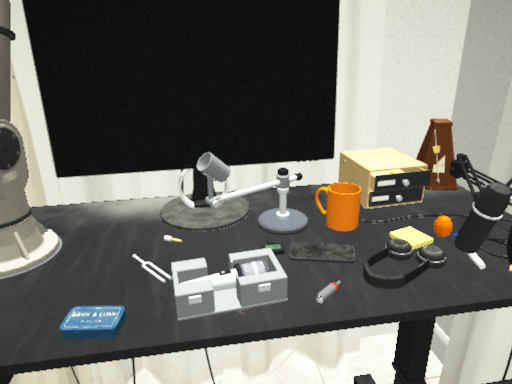

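```bash
python3 - <<'E'
from h import *
def tri3(a,b):
    g=lambda p:np.concatenate([proj("scene",p)[0]-a,proj("side",p)[0]-b])
    q=least_squares(g,[.6,0.2,.2]);return q.x.round(3),q.fun.round(1)
P,_=tri3((228,150),(337,158));print("BR",P,_)
# bottom-left: same z
for uv in((58,175),(30,0)):
    print(uv,least_squares(lambda p:proj("side",[p[0],P[1]if uv[1]else p[1]*0+P[1],p[1]])[0]-uv,[.2,.2]).x)
print("TR",tri3((215,0),(342,0)))
from itertools import product
r=lambda q:np.round(q).astype(int).tolist()
q=robot.current_joint_positions();print(r(q))
tx=rz(np.radians(5.3))[:2,0]
for fl in(0,1):
  for x,y in((.30,-.28),(.45,-.25)):
   q=robot.inverse_kinematics(np.array([x,y,.32]),eul(frame(tx,0,fl)));print(fl,x,y,None if q is None else r(q))
print("ee of base pose?",[p for p in proj("side",[[.216,.506,.248],[0,0,.3]])])
E
```

```text
BR [0.822 0.13  0.13 ] [-0.  -0.6 -0.1  0.6]
(58, 175) [0.09613749 0.13799647]
(30, 0) [0.11615227 0.53139846]
TR (array([0.825, 0.169, 0.523]), array([ 0.3, -2.4, -0.2,  2.3]))
[-69, 18, 1, 87, 0, 76, -2]
0 0.3 -0.28 [26, -1, 14, 99, 0, 82, -44]
0 0.45 -0.25 [6, 13, 27, 85, -6, 84, -52]
1 0.3 -0.28 [2, -2, 38, 99, 1, 82, 135]
1 0.45 -0.25 [7, 12, 25, 85, -5, 84, 127]
ee of base pose? [array([122.77676575, 102.95688096]), array([-28.06341148, 123.77861995])]
```

The screen lies between the arm's start pose and the work: its plane is at y≈0.13–0.17, x≈0.1–0.82, from z=0.13 up past 0.53. The arm has to go over the top, so I check how high it can lift.

```bash
python3 - <<'E'
from h import *
r=lambda q:None if q is None else np.round(q).astype(int).tolist()
ik=robot.inverse_kinematics
p0=np.array(robot.current_tool_pos());e=robot.current_eef_rot()
for z in(.4,.5,.6,.65,.7,.75): print(z,r(ik([p0[0],p0[1],z],e)), r(ik([p0[0]*.8,p0[1]*.8,z],e)))
for z in(.6,.65,.7,.75): print("out",z,[r(ik([x,y,z],[180,0,5.3])) for x,y in((.45,-.2),(.4,0),(.3,-.3))])
print(wristE().round(2).tolist())
E
```

```text
0.4 [-70, 16, 1, 67, 0, 96, -1] [-70, 3, 1, 84, 0, 93, -2]
0.5 [-70, 20, 2, 49, -1, 111, -1] [-70, 5, 1, 67, 0, 108, -2]
0.6 None None
0.65 None None
0.7 None None
0.75 None None
out 0.6 [None, None, None]
out 0.65 [None, None, None]
out 0.7 [None, None, None]
out 0.75 [None, None, None]
[[0.39, 0.92, 0.0, -0.55], [-0.88, 0.38, -0.28, 0.04], [-0.26, 0.11, 0.96, -0.38], [0.0, 0.0, 0.0, 1.0]]
```

```bash
python3 - <<'E'
from h import *
r=lambda q:None if q is None else np.round(q).astype(int).tolist()
a=np.radians(66.9);d=[np.cos(a),np.sin(a)]
for t in(30,60,90,110):
  for z in(.4,.6,.75,.85):
    print(t,z,[r(robot.inverse_kinematics(np.array([d[0]*rr,d[1]*rr,z]),eul(frame(d,t,1)))) for rr in(.35,.45,.55,.65)])
# FK probing: derive jacobian-free link guess
q0=np.array(robot.current_joint_positions())
print(q0, frame(d,0,1).round(2).tolist(), R.from_euler("xyz",robot.current_eef_rot(),degrees=True).as_matrix().round(2).tolist())
E
```

```text
30 0.4 [None, None, [-67, -5, -2, 98, 1, 57, 87], [-61, 7, -9, 85, 3, 58, 86]]
30 0.6 [None, [-77, -12, 5, 75, 4, 87, 85], [-70, 0, 0, 65, 1, 85, 88], [-64, 13, -7, 50, 3, 87, 87]]
30 0.75 [[-87, -10, 8, 46, 8, 114, 83], [-79, 2, 9, 36, 1, 112, 88], None, None]
30 0.85 [None, None, None, None]
60 0.4 [None, None, None, [-125, -11, 49, 117, 55, 16, 39]]
60 0.6 [None, None, None, [-98, -10, 23, 91, 15, 39, 77]]
60 0.75 [None, None, [-110, -17, 23, 73, 24, 64, 73], [-102, -4, 29, 64, 7, 59, 85]]
60 0.85 [None, [-100, -17, 11, 56, 21, 82, 78], [-113, -7, 31, 49, 16, 78, 82], [-96, 8, 37, 37, -10, 77, 92]]
90 0.4 [None, None, None, [-102, 4, 33, 137, 178, 50, -91]]
90 0.6 [None, None, None, [-110, -17, 31, 119, 141, 21, -44]]
90 0.75 [None, None, None, [-95, -16, 18, 99, 65, 12, 31]]
90 0.85 [None, None, None, [-108, -15, 26, 83, 42, 24, 57]]
110 0.4 [None, None, None, [-77, 25, 8, 138, 176, 93, -93]]
110 0.6 [None, None, [-73, -16, 1, 138, 175, 53, -85], [-91, -3, 21, 128, 176, 55, -86]]
110 0.75 [None, None, None, [-111, -15, 33, 113, 164, 33, -65]]
110 0.85 [None, None, None, [-115, -17, 33, 100, 147, 22, -45]]
[-69.25378152  17.81073876   0.80356149  86.60161016  -0.25048769
  75.58619393  -1.5582576 ] [[-0.39, -0.92, 0.0], [-0.92, 0.39, 0.0], [-0.0, 0.0, -1.0]] [[-0.92, 0.39, 0.0], [0.39, 0.92, 0.0], [-0.0, 0.0, -1.0]]<sys>:0: UserWarning: Gimbal lock detected. Setting third angle to zero since it is not possible to uniquely determine all angles.
```

```bash
python3 - <<'E'
from h import *
robot.move_j([-69.3,0,.8,32,-.25,105,-1.6]); print(robot.current_tool_pos())
robot.move_j([28,0,0,32,0,105,-25]); print(robot.current_tool_pos(),robot.current_time_s())
tx=rz(np.radians(5.3))[:2,0]
robot.move_to([.46,-.25,.30],eul(frame(tx,0,0)))
print(np.round(robot.current_joint_positions()),robot.current_time_s(),robot.current_contact_force())
E=wristE(); im=vision.grab_frame("wrist"); cv2.imwrite("pics/w1.png",im[:,:,::-1]); np.save("w1.npy",E)
for l in("tray","mic"): print(l,recognise(l,"wrist")[:2])
print(robot.current_time_s())
E
```

```text
[0.18311537 0.42246248 0.82100455]
[ 0.39742628 -0.22970826  0.82283589] 5.525
[ 31.  14.  -5.  85.   1.  82. -59.] 7.4333 [ 0.50665554 -0.02534827  0.62652002]
tray [{'rect': [254.4, 145.6, 94.1, 156.7], 'p': 0.67}]
mic [{'rect': [255.4, 150.1, 33.9, 122.1], 'p': 0.77}]
7.5833
```

View pics/w1.png

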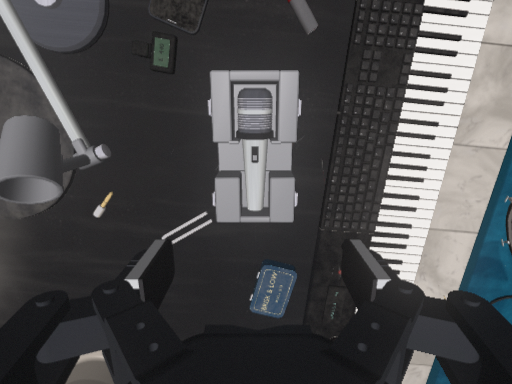

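The wrist view shows the tray squarely: head block (210–299, 70–143), tail block (215–295, 172–222), mic axis at column 255. The boom tube runs from the upper left to (85,145). I take one view over the stand before picking.

```bash
python3 - <<'E'
from h import *
robot.move_to([.50,-.06,.40],[180,0,5.3])
E=wristE(); im=vision.grab_frame("wrist"); cv2.imwrite("pics/w2.png",im[:,:,::-1]); np.save("w2.npy",E)
cv2.imwrite("pics/w2c.png",cv2.resize(im[0:260,130:430,::-1],None,fx=2.3,fy=2.3,interpolation=2))
for l in("boom_grip","clip_mouth","stand","boom_pivot"): print(l,recognise(l,"wrist")[:2])
print(robot.current_time_s())
E
```

```text
boom_grip [{'rect': [225.9, 109.7, 105.9, 219.4], 'p': 0.71}]
clip_mouth [{'rect': [225.2, 110.5, 102.7, 220.9], 'p': 0.57}]
stand [{'rect': [224.1, 110.6, 101.4, 218.5], 'p': 0.88}, {'rect': [362.8, 171.7, 28.7, 91.0], 'p': 0.54}]
boom_pivot [{'rect': [224.3, 111.3, 104.8, 220.4], 'p': 0.68}, {'rect': [362.7, 172.1, 30.8, 94.2], 'p': 0.6}]
8.7083
```

View pics/w2c.png

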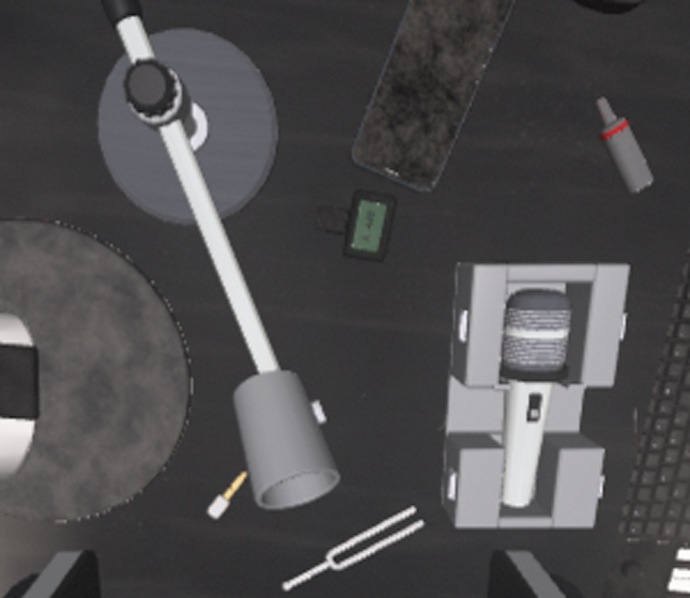

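The view shows the knob at crop (150,88), the base centre at (188,125), the tube running to (266,368) and the clip mouth centre at (297,488). The tuner is at (357,225) and the phone corner at (352,158). I refit with these points.

```bash
python3 - <<'E'
from h import *
E1=np.load("w1.npy");E2=np.load("w2.npy")
f=lambda u:np.array(u)/[3,2.85]+130
g=lambda u:np.array(u)/2.3+[130,0]
H=.054
L1=[((.1,.055,H),(210,70)),((.1,-.055,H),(299,71)),((.011,-.055,H),(299,143)),((.011,.055,H),(209.5,143)),((-.034,.055,H),(215,172)),((-.034,-.055,H),(296,171)),((-.1,-.055,H),(294,222)),((-.1,.055,H),(215,222))]
L2=[((.1,.055,H),g((459,264))),((.1,-.055,H),g((630,266))),((.011,-.055,H),g((613,386))),((-.034,-.055,H),g((604,448))),((-.1,-.055,H),g((593,526)))]
S=[((-.1,.055,H),(123,377)),((-.034,.055,H),(228,365)),((-.1,-.055,H),(135,473)),((.011,.055,H),(297,353)),((.1,.055,H),(425,338)),((.1,-.055,H),(472,413))]
S=[(a,f(b)) for a,b in S]
def res(p):
    o=[]
    for c,L,E in(("wrist",L1,E1),("wrist",L2,E2),("side",S,None)):
        o.append((proj(c,np.array([a for a,_ in L])@rz(p[2]).T+[p[0],p[1],0],E)-np.array([b for _,b in L])).ravel())
    return np.concatenate(o)
s=least_squares(res,[.48,-.245,.09],loss="soft_l1");print("tray",s.x[:2],np.degrees(s.x[2]));print(np.round(s.fun.reshape(-1,2),1).tolist())
K=[("wrist",0,.018,g((188,125))),("wrist",0,.147,g((150,88))),("wrist",.215,.21,g((297,488))),("side",0,.018,f((459,255))),("side",0,.147,f((459,113))),("side",.215,.21,f((226,90))),("scene",0,.147,f((284,115))),("scene",.215,.21,f((234,133)))]
T=[g((200,200)),g((266,368)),g((172,135))]
def res2(p):
    d=np.array([-np.sin(p[2]),-np.cos(p[2])]);o=[]
    for c,r,z,uv in K: o.append(proj(c,[*(p[:2]+r*d),z],E2 if c=="wrist" else None)[0]-uv)
    A,B=proj("wrist",[[*(p[:2]+r*d),.115] for r in(.02,.15)],E2);n=np.array([A[1]-B[1],B[0]-A[0]])/np.hypot(*(B-A))
    return np.concatenate(o+[[(t-A)@n] for t in T])
s=least_squares(res2,[.645,.022,1.117],loss="soft_l1");print("stand",s.x);print(np.round(res2(s.x),1).tolist())
def un(E,uv,z): return least_squares(lambda p:proj("wrist",[p[0],p[1],z],E)[0]-uv,[.5,0]).x.round(3)
for n,uv in(("tuner",(370,225)),("tclip",(320,218)),("tuner l",(345,255)),("tuner r",(397,193)),("phone",(352,158)),("phone r",(432,190)),("fork",(420,512)),("fork end",(287,585)),("plug",(215,510)),("monbase",(192,370)),("monbase near",(130,505))): print(n,un(E2,g(uv),.01))
E
```

```text
tray [ 0.47855135 -0.24507814] 5.188315237381574
[[-1.4, -1.1], [0.3, -2.1], [-2.5, -0.1], [2.4, -0.1], [-1.7, 4.6], [-0.8, 5.6], [-0.5, 0.4], [0.3, 0.4], [5.9, -0.9], [0.5, -2.0], [0.3, 0.6], [0.7, -0.7], [0.6, 0.6], [-0.1, 0.1], [-0.8, -0.9], [-0.1, 0.3], [-1.2, -0.1], [-0.8, -1.2], [1.0, 2.2]]
stand [0.64602693 0.02547041 1.11646   ]
[-0.5, 1.2, -0.6, -1.9, 0.2, 1.0, 0.0, -2.6, 0.3, -0.4, -1.6, 0.0, -1.1, -1.7, -0.6, -0.8, 0.5, 0.9, 1.4]
tuner [ 0.593 -0.112]
tclip [ 0.595 -0.075]
tuner l [ 0.57  -0.096]
tuner r [ 0.617 -0.129]
phone [ 0.638 -0.094]
phone r [ 0.621 -0.155]
fork [ 0.367 -0.182]
fork end [ 0.289 -0.076]
plug [ 0.354 -0.009]
monbase [0.472 0.015]
monbase near [0.352 0.062]
```

Plan:
- Pick the body with the tool rolled 8°, which keeps the gripper clear of the clip later.
- Lay the mic in the strip between the tray and the boom.
- Regrip the head there.

I check every IK pose first, then pick.

```bash
cat >> h.py <<'E'
YAW=np.radians(5.2); ROLL=np.radians(8); EL=np.radians(7.07)
def hom(Rm,p): T=np.eye(4);T[:3,:3]=Rm;T[:3,3]=p;return T
def micpose(az,el,origin,roll=0):
    return hom(R.from_euler("ZYX",[az,-el,roll]).as_matrix(),origin)
D=np.diag([1,-1,-1.])  # tool down, tool x along mic x
TR=np.array([.4785,-.245]); 
M_tray=micpose(YAW,0,[*(TR+rz(YAW)[:2,0]*-.011),.0315])
G1=hom(R.from_euler("x",ROLL).as_matrix()@D,[-.0005,0,0]); G1[:3,3]-=.006*G1[:3,2]   # tool in mic
LAY=[.466,-.131]
M_lay=micpose(YAW,EL,[*LAY,.0213])
LT=33  # tool lean at insertion
PIV=np.array([.646,.0255]); A0=1.117
def clip(a=A0):
    d=np.array([-np.sin(a),-np.cos(a)]); e=np.radians(40)
    return np.r_[PIV+.215*d,.21], np.r_[d*np.cos(e),np.sin(e)], np.arctan2(d[1],d[0])
def M_ins(s,a=A0):
    m,ax,az=clip(a); return micpose(az,np.radians(40),m+(s-.03)*ax)
def G2(roll=ROLL,lt=LT):
    # mic el 40 at insertion, tool x elev lt -> tool pitched (40-lt) down from mic x
    Rm=R.from_euler("x",roll).as_matrix()@R.from_euler("y",np.radians(40-lt)).as_matrix()@D
    g=hom(Rm,[.062,0,0]); g[:3,3]-=.002*g[:3,2]; return g
def pe(T): return T[:3,3],eul(T[:3,:3])
def up(T,h): U=T.copy();U[2,3]+=h;return U
def roll0(): return hom(R.from_euler("x",-ROLL).as_matrix(),[0,0,0])
E
cat > chk.py <<'E'
from h import *
r=lambda T:(lambda q:None if q is None else np.round(q).astype(int).tolist())(robot.inverse_kinematics(*pe(T)))
for n,T in(("tray",M_tray@G1),("trayup",up(M_tray@G1,.15)),("layup",up(M_lay@G1,.12)),("lay",M_lay@G1),("regrip",M_lay@G2()),("regup",up(M_lay@G2(),.3)),("pre",M_ins(.16)@roll0()@G2()),("ins",M_ins(0)@roll0()@G2())): print(n,T[:3,3].round(3),r(T))
E
python3 chk.py && python3 - <<'E'
from h import *
fingers.gripper_to(0.8,60)
T=M_tray@G1
robot.move_to(*pe(up(T,.12)))
robot.line_to(*pe(up(T,.03)),velocity=.15)
print("stop",robot.line_to(*pe(T),velocity=.06,f_stop=8), robot.current_tool_pos()-T[:3,3])
fingers.gripper_to(0.0,60); print("gap",robot.current_finger_gap()*85,robot.current_gripper_force())
robot.line_to(*pe(up(T,.10)),velocity=.12)
print("gap",robot.current_finger_gap()*85,robot.current_gripper_force(),robot.current_contact_force(),robot.current_time_s())
E
```

```text
tray [ 0.467 -0.247  0.037] [34, 31, -5, 100, -5, 54, -52]
trayup [ 0.467 -0.247  0.187] [34, 21, -5, 91, -5, 72, -54]
layup [ 0.465 -0.132  0.147] [29, 14, -9, 108, -10, 56, -59]
lay [ 0.465 -0.132  0.027] [29, 24, -9, 115, -11, 39, -56]
regrip [ 0.527 -0.126  0.031] [24, 32, -10, 100, -3, 51, -67]
regup [ 0.527 -0.126  0.331] [23, 18, -9, 76, -5, 89, -69]
pre [ 0.322 -0.133  0.335] [51, 20, -62, 90, 26, 113, 105]
ins [ 0.432 -0.079  0.232] [35, 40, -62, 83, 34, 111, 88]
stop False [-6.72829480e-05  4.50583681e-05 -2.37508049e-04]
gap 30.40248029852103 59.253172155003995
gap 30.557175945718118 59.5597931444172 [-0.25823834  0.15243387 -2.99090726] 13.0167
```

```bash
python3 - <<'E'
from h import *
T=M_lay@G1
robot.line_to(*pe(up(T,.11)),velocity=.12)
robot.line_to(*pe(up(T,.012)),velocity=.1)
print("stop",robot.line_to(*pe(up(T,-.004)),velocity=.02,f_stop=3),robot.current_tool_pos()-T[:3,3])
fingers.gripper_to(.6)
robot.line_to(*pe(up(T,.12)),velocity=.15)
V=hom(micpose(YAW,0,[0,0,0])[:3,:3]@R.from_euler("x",ROLL).as_matrix()@D,[.46,-.15,.22])
robot.line_to(*pe(V),velocity=.15)
E=wristE(); im=vision.grab_frame("wrist"); cv2.imwrite("pics/w3.png",im[:,:,::-1]); np.save("w3.npy",E)
print([(d["rect"],d["p"]) for d in recognise("mic","wrist")[:2]])
for x in(-.075,.03,.062,.093): print(x,proj("wrist",(M_lay@[x,0,0,1])[:3],E).round(0))
print(robot.current_contact_force(),robot.current_time_s())
E
```

```text
stop True [6.70991784e-04 1.10547763e-05 2.32715306e-03]
[([265.2, 152.4, 45.8, 149.6], 0.63)]
-0.075 [[266. 222.]]
0.03 [[266. 139.]]
0.062 [[266. 109.]]
0.093 [[265.  78.]]
[-0.07466994 -0.33130453 -0.02944135] 17.8333
```

View pics/w3.png

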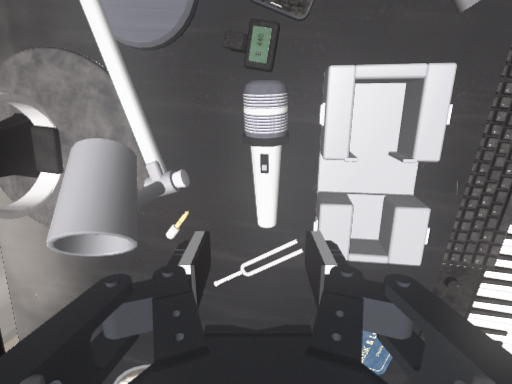

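The mic is laid as planned: dome at (265,80), tail at (266,226), about 3 mm towards the tail of the prediction, with clear space on both sides. Next I regrip it by the head.

```bash
sed -i 's/^LAY=.*/LAY=[.463,-.1313]/' h.py; python3 - <<'E'
from h import *
T=M_lay@G2()
fingers.gripper_to(.72,70)
robot.move_to(*pe(up(T,.16)))
robot.line_to(*pe(up(T,.04)),velocity=.15)
print("stop",robot.line_to(*pe(T),velocity=.06,f_stop=6),robot.current_tool_pos()-T[:3,3])
fingers.gripper_to(0,70);print("gap",robot.current_finger_gap()*85)
robot.line_to(*pe(up(T,.30)),velocity=.2)
print("gap",robot.current_finger_gap()*85,robot.current_contact_force())
robot.move_to(*pe(M_ins(.16)@roll0()@G2()))
print(robot.current_joint_positions().round() if hasattr(robot.current_joint_positions(),'round') else robot.current_joint_positions(),robot.current_time_s())
for c in("scene","side"):
    im=vision.grab_frame(c);cv2.imwrite(f"pics/{c}3.png",im[:,:,::-1])
a=cv2.imread("pics/scene3.png")[110:300,90:290];b=cv2.imread("pics/side3.png")[90:280,100:300]
cv2.imwrite("pics/c3.png",cv2.resize(np.hstack([a,b]),None,fx=2,fy=2.6,interpolation=2))
M=M_ins(.16)
for c in("scene","side"): print(c,proj(c,[(M@[x,0,0,1])[:3] for x in(-.075,.03,.093)]).round(1).tolist())
E
```

```text
stop True [-0.00125298  0.00024063 -0.00123494]
gap 43.56182800714155
gap 43.77571801570242 [-0.30786531 -0.59878352 -3.90226757]
[ 51.  20. -62.  90.  26. 113. 105.] 24.675
scene [[202.8, 166.0], [192.7, 143.5], [185.2, 126.9]]
side [[183.9, 148.8], [140.9, 121.0], [111.0, 101.8]]
```

View pics/c3.png

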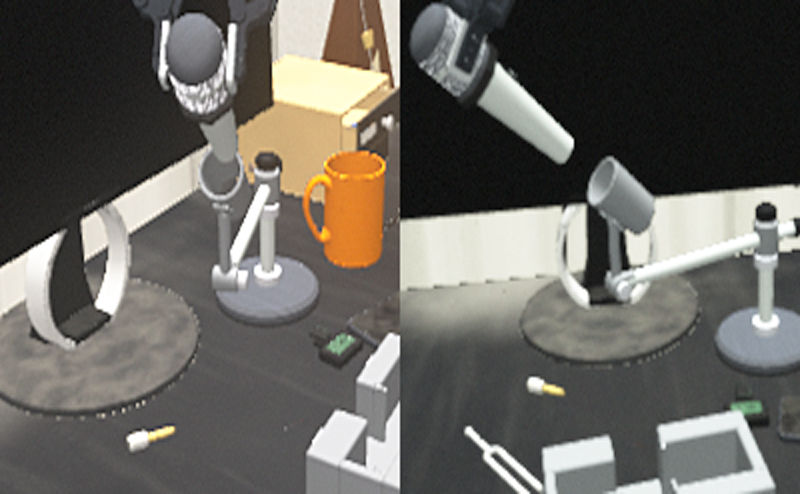

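The mic is held in line with the clip: tail at about (182,148) in the side view against a predicted (184,149). I insert it now.

```bash
python3 - <<'E'
from h import *
Gt=roll0()@G2(); _,ax,_=clip()
def go(s,v,f):
    st=robot.line_to(*pe(M_ins(s)@Gt),velocity=v,f_stop=f)
    sn=(np.array(robot.current_tool_pos())-(M_ins(0)@Gt)[:3,3]); F=np.array(robot.current_contact_force())
    print(s,st,"s=%.4f"%(sn@ax),"lat",(sn-ax*(sn@ax)).round(4),F.round(1),"ax %.1f"%(F@ax),round(robot.current_time_s(),2)); return st
go(.06,.1,12) or go(.012,.05,12) or go(-.012,.025,14)
for c in("scene","side"):
    im=vision.grab_frame(c);cv2.imwrite(f"pics/{c}4.png",im[:,:,::-1])
a=cv2.imread("pics/scene4.png")[110:300,110:290];b=cv2.imread("pics/side4.png")[100:290,130:310]
cv2.imwrite("pics/c4.png",cv2.resize(np.hstack([a,b]),None,fx=2.2,fy=3,interpolation=2))
E
```

```text
0.06 True s=0.1023 lat [-0.0015 -0.0007 -0.002 ] [-3.3 -3.1 -1.2] ax 2.5 25.43
```

View pics/c4.png

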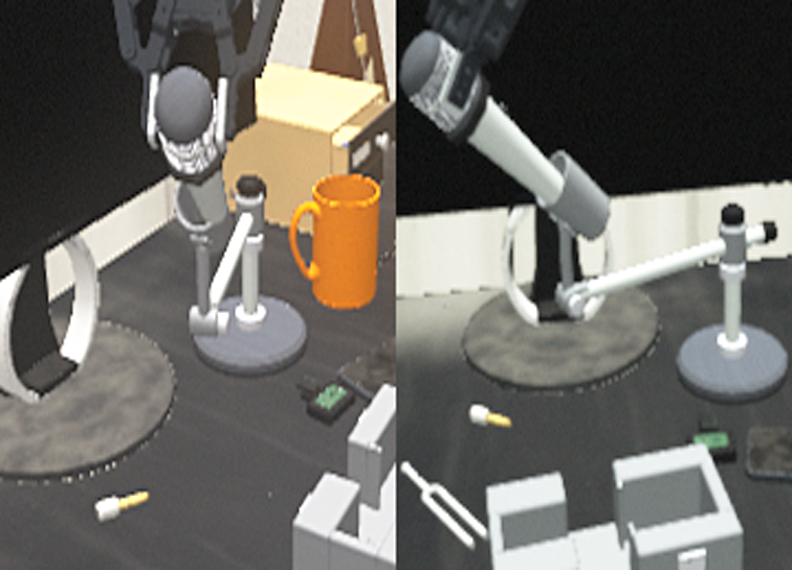

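The line stopped at s=0.102, so the tail is at or just past the mouth and the push-back is axial. I measure the lateral misfit from image edge profiles.

```bash
cat > prof.py <<'E'
from h import *
def off(im,c,P,ax,rad,thr=None):
    """perpendicular profile at P (axis pt): centre offset(px), half width, expected half width"""
    a,b=proj(c,[P,P+.01*ax]); t=(b-a)/np.hypot(*(b-a)); n=np.array([-t[1],t[0]])
    s=np.arange(-22,22.1,.25); xy=(a+s[:,None]*n).astype(np.float32)
    v=cv2.remap(cv2.GaussianBlur(im,(3,3),0),xy[None,:,0],xy[None,:,1],1)[0].astype(float)
    g=np.gradient(v); k=lambda m:s[m][np.argmax(np.abs(g[m]))]
    return v,s,n
def run(tag,s):
    m,ax,az=clip(); M=M_ins(s)
    for c in("side","scene"):
        im=cv2.cvtColor(cv2.imread(f"pics/{c}{tag}.png"),cv2.COLOR_BGR2GRAY)
        for nm,o,st in(("mic",M[:3,3],(-.07,-.055,-.035,-.01,.015)),("clip",m,(-.003,-.01,-.02,-.03,-.045,-.057))):
            for x in st:
                v,ss,n=off(im,c,o+x*ax,ax,0)
                print(c,nm,x,"n",n.round(2)," ".join("%d"%q for q in v[::8]))
E
python3 - <<'E'
from prof import *
run(3,.16)
E
```

```text
side mic -0.07 n [ 0.54 -0.84] 18 19 20 18 18 19 18 19 67 162 178 185 216 241 162 23 18 17 17 17 18 18 18
side mic -0.055 n [ 0.54 -0.84] 17 18 16 17 17 17 18 22 97 168 178 180 206 237 210 45 18 18 17 18 17 16 18
side mic -0.035 n [ 0.54 -0.84] 18 18 18 18 16 17 18 30 121 168 176 180 196 227 237 99 18 18 18 16 17 17 17
side mic -0.01 n [ 0.54 -0.84] 18 18 18 17 16 16 17 59 150 170 176 180 191 215 238 195 37 17 18 18 17 16 18
side mic 0.015 n [ 0.54 -0.84] 17 18 18 18 17 18 24 102 160 172 175 179 189 205 229 233 109 32 18 18 18 17 17
side clip -0.003 n [ 0.54 -0.84] 141 62 31 28 27 37 87 104 119 131 138 137 143 151 168 186 153 33 19 17 16 18 19
side clip -0.01 n [ 0.54 -0.84] 30 29 27 27 28 44 119 106 107 113 115 119 125 139 163 186 140 29 19 18 17 17 17
side clip -0.02 n [ 0.54 -0.84] 28 26 28 27 44 95 130 111 106 111 114 118 125 142 166 186 116 22 20 17 17 17 18
side clip -0.03 n [ 0.54 -0.84] 27 38 75 111 122 116 120 108 107 112 115 118 126 145 170 186 94 17 17 18 18 17 17
side clip -0.045 n [ 0.54 -0.84] 119 116 90 46 41 114 199 145 106 112 115 119 131 150 176 178 59 17 16 16 17 1
[... 713 characters left out ...]
3 n [ 0.91 -0.41] 104 105 137 192 125 104 108 108 108 108 108 108 135 172 176 161 150 75 78 90 94 130 174
scene clip -0.01 n [ 0.91 -0.41] 98 104 115 188 151 104 107 104 101 99 100 125 165 154 166 149 152 65 74 88 84 95 153
scene clip -0.02 n [ 0.91 -0.41] 93 99 104 143 185 130 105 96 94 93 105 169 151 130 177 171 188 94 66 69 73 69 110
scene clip -0.03 n [ 0.91 -0.41] 90 93 98 106 148 169 160 123 122 141 163 154 110 122 184 166 193 179 107 75 67 70 88
scene clip -0.045 n [ 0.91 -0.41] 89 90 92 113 157 133 131 134 134 125 111 106 104 103 116 127 131 166 192 188 190 152 122
scene clip -0.057 n [ 0.91 -0.41] 88 89 92 96 117 142 162 121 106 106 106 106 104 98 110 171 203 154 137 149 147 148 169
```

Comparing with the first images, the clip mouth has shifted about 7 px left in the scene view while the knob hasn't moved, so the boom got nudged on the way. I back off and measure the new boom angle by template matching.

```bash
python3 - <<'E'
from h import *
Gt=roll0()@G2()
robot.line_to(*pe(M_ins(.17)@Gt),velocity=.15)
for c in("scene","side"):
    im=vision.grab_frame(c);cv2.imwrite(f"pics/{c}5.png",im[:,:,::-1])
print(robot.current_time_s(),robot.current_contact_force())
def shift(c,t1,box):
    a=cv2.imread(f"pics/{c}0.png");b=cv2.imread(f"pics/{c}{t1}.png");x0,y0,x1,y1=box
    t=a[y0:y1,x0:x1];s=b[y0-15:y1+15,x0-15:x1+15]
    r=cv2.matchTemplate(s,t,cv2.TM_CCOEFF_NORMED);_,v,_,(x,y)=cv2.minMaxLoc(r)
    sub=lambda l,m,h:(l-h)/(2*(l-2*m+h))
    dx=sub(r[y,x-1],r[y,x],r[y,x+1]) if 0<x<30 else 0;dy=sub(r[y-1,x],r[y,x],r[y+1,x]) if 0<y<30 else 0
    return round(x-15+dx,2),round(y-15+dy,2),round(v,3)
boxes={"scene":[(196,164,221,190),(200,186,222,220)],"side":[(196,150,231,180),(205,172,232,204)]}
for c in boxes:
    print(c,[[shift(c,t,b) for b in boxes[c]] for t in(3,4,5)])
    p0=lambda A:proj(c,clip(A)[0])[0]
    for A in(1.0,1.05,1.15,1.18,1.21,1.25): print(A,(p0(A)-p0(A0)).round(1).tolist())
E2=np.load("w3.npy");print("w3 mouth",[proj("wrist",clip(A)[0],E2)[0].round(0).tolist() for A in(1.05,1.117,1.18)])
E
```

```text
26.225 [-0.55321374 -0.00522693 -2.95879708]
scene [[(np.float32(-7.64), np.float32(-0.21), 0.567), (np.float32(-6.02), np.float32(2.07), 0.713)], [(np.float32(-7.72), np.float32(-0.49), 0.393), (np.float32(-6.0), np.float32(2.07), 0.715)], [(np.float32(-7.58), np.float32(-0.23), 0.581), (np.float32(-5.99), np.float32(2.07), 0.715)]]
1.0 [12.9, 0.3]
1.05 [7.4, 0.3]
1.15 [-3.6, -0.2]
1.18 [-6.8, -0.4]
1.21 [-10.1, -0.7]
1.25 [-14.3, -1.0]
side [[(np.float32(-2.68), np.float32(-1.43), 0.956), (np.float32(-1.84), np.float32(-1.99), 0.832)], [(np.float32(-2.1), np.float32(-1.19), 0.757), (np.float32(-1.84), np.float32(-1.99), 0.832)], [(np.float32(-2.67), np.float32(-1.45), 0.955), (np.float32(-1.84), np.float32(-1.99), 0.833)]]
1.0 [6.5, 2.8]
1.05 [3.5, 1.6]
1.15 [-1.6, -0.8]
1.18 [-2.9, -1.6]
1.21 [-4.1, -2.3]
1.25 [-5.6, -3.3]
w3 mouth [[137.0, 232.0], [116.0, 240.0], [97.0, 245.0]]
```

The boom is now at about 1.182 rad, and both views and the w3 picture agree. I realign and insert.

```bash
sed -i 's/A0=1.117/A0=1.182/' h.py; cat > ins.py <<'E'
from prof import *
Gt=roll0()@G2(); m,ax,_=clip()
def go(s,v,f,lat=np.zeros(3)):
    T=M_ins(s)@Gt; T[:3,3]+=lat
    st=robot.line_to(*pe(T),velocity=v,f_stop=f)
    sn=(np.array(robot.current_tool_pos())-(M_ins(0)@Gt)[:3,3]); F=np.array(robot.current_contact_force())
    print(s,st,"s=%.4f"%(sn@ax),"lat",(sn-ax*(sn@ax)).round(4),F.round(1),"ax %.1f"%(F@ax),round(robot.current_time_s(),2)); return st
E
python3 - <<'E'
from ins import *
robot.line_to(*pe(M_ins(.16)@Gt),velocity=.1)
for c in("scene","side"):
    im=vision.grab_frame(c);cv2.imwrite(f"pics/{c}6.png",im[:,:,::-1])
run(6,.16)
E
```

```text
side mic -0.07 n [ 0.54 -0.84] 19 18 16 16 17 17 18 18 65 156 178 190 222 239 128 19 17 16 18 18 19 17 18
side mic -0.055 n [ 0.54 -0.84] 16 18 19 18 19 18 18 21 100 168 179 184 213 241 211 38 17 17 17 19 19 17 18
side mic -0.035 n [ 0.54 -0.84] 18 17 17 16 18 18 18 32 127 171 179 183 203 233 238 85 18 18 16 17 17 16 16
side mic -0.01 n [ 0.54 -0.84] 17 17 17 17 18 17 18 53 148 171 179 184 196 222 243 188 30 17 18 18 18 17 15
side mic 0.015 n [ 0.54 -0.84] 19 17 16 17 16 18 21 90 160 173 177 182 193 211 234 225 84 21 18 17 17 18 18
side clip -0.003 n [ 0.54 -0.84] 232 227 185 101 42 30 85 182 200 179 152 129 119 116 114 135 166 54 17 18 18 18 18
side clip -0.01 n [ 0.54 -0.84] 174 90 38 28 28 32 74 105 126 140 146 140 144 153 167 185 166 43 18 17 17 18 17
side clip -0.02 n [ 0.54 -0.84] 29 26 27 29 29 40 109 106 107 111 113 117 124 138 160 183 155 31 17 16 18 19 18
side clip -0.03 n [ 0.54 -0.84] 27 27 28 33 62 104 134 119 106 112 114 117 123 139 164 186 133 27 19 16 17 19 18
side clip -0.045 n [ 0.54 -0.84] 68 108 121 116 94 60 95 99 105 111 113 117 127 145 170 186 91 19 17 18 19 18
[... 683 characters left out ...]
3 n [ 0.84 -0.54] 84 92 102 111 114 161 178 113 106 108 110 110 112 112 109 109 168 178 180 180 181 181 180
scene clip -0.01 n [ 0.84 -0.54] 86 88 94 103 106 143 188 118 105 109 111 110 111 111 109 108 176 182 182 181 182 181 181
scene clip -0.02 n [ 0.84 -0.54] 86 87 90 97 103 119 196 134 104 109 107 108 109 110 106 123 180 181 181 179 155 146 173
scene clip -0.03 n [ 0.84 -0.54] 88 89 88 91 98 103 153 169 113 103 99 98 97 104 128 161 171 166 164 136 79 84 109
scene clip -0.045 n [ 0.84 -0.54] 90 89 89 89 92 99 136 143 170 162 132 124 141 165 159 119 155 172 182 132 63 74 86
scene clip -0.057 n [ 0.84 -0.54] 92 89 89 89 91 95 126 147 130 131 140 147 138 124 106 107 158 173 173 197 111 67 66
```

Mic and clip axes now agree to within 1 px in both views, so I insert.

```bash
python3 - <<'E'
from ins import *
go(.06,.1,12) or go(.015,.05,12) or go(-.012,.02,14)
E
```

```text
0.06 False s=0.0604 lat [ 0.0002 -0.      0.0002] [-0.5  0.5 -2.4] ax -1.3 27.88
0.015 False s=0.0152 lat [0.0001 0.     0.0001] [-0.1 -0.1 -2.6] ax -1.5 28.93
-0.012 True s=-0.0031 lat [-0.0006 -0.0002 -0.0008] [-1.9 -0.8  2.2] ax 2.9 29.95
```

```bash
python3 - <<'E'
from ins import *
go(-.012,.02,14)
fingers.gripper_to(.75,40)
T=hom(R.from_euler("xyz",robot.current_eef_rot(),degrees=True).as_matrix(),robot.current_tool_pos())
U=T.copy();U[:3,3]-=.13*T[:3,2];robot.line_to(*pe(U),velocity=.2)
print(robot.current_time_s(),robot.current_contact_force(),robot.current_tool_pos())
for c in("scene","side"):
    im=vision.grab_frame(c);cv2.imwrite(f"pics/{c}7.png",im[:,:,::-1])
E=wristE();im=vision.grab_frame("wrist");cv2.imwrite("pics/wr7.png",im[:,:,::-1]);np.save("wr7.npy",E)
a=cv2.imread("pics/side7.png")[110:230,130:300];a=cv2.resize(a,(400,282),interpolation=2)
b=cv2.resize(cv2.imread("pics/scene7.png")[130:250,150:280],(400,282),interpolation=2)
w=cv2.resize(im[:,:,::-1],(400,300));z=np.zeros((300,400,3),np.uint8)
cv2.imwrite("pics/c7.png",np.vstack([np.hstack([a,b]),np.hstack([w,z])]))
E
```

```text
-0.012 True s=-0.0032 lat [-0.001  -0.0003 -0.0012] [-0.6  0.1  3.8] ax 2.8 30.27Traceback (most recent call last):
  File "<stdin>", line 5, in <module>
station.PlanningError: the arm cannot follow that straight line within its joint ranges
```

```bash
cat > ret.py <<'E'
from ins import *
print(robot.current_finger_gap(),robot.current_tool_pos(),np.round(robot.current_joint_positions()))
T=hom(R.from_euler("xyz",robot.current_eef_rot(),degrees=True).as_matrix(),robot.current_tool_pos())
def tryall():
    for k,tl in((.1,33),(.1,20),(.13,10),(.08,33),(.08,15)):
        U=T.copy();U[:3,3]-=k*T[:3,2]
        d=-np.array([np.sin(A0),np.cos(A0)]);U[:3,:3]=frame(d,tl,0)
        try: robot.line_to(*pe(U),velocity=.18);return k,tl
        except robot.PlanningError: pass
print(tryall(),robot.current_time_s(),robot.current_contact_force(),robot.current_tool_pos())
for c in("scene","side"):
    im=vision.grab_frame(c);cv2.imwrite(f"pics/{c}7.png",im[:,:,::-1])
E=wristE();im=vision.grab_frame("wrist");cv2.imwrite("pics/wr7.png",im[:,:,::-1]);np.save("wr7.npy",E)
a=cv2.imread("pics/side7.png")[110:230,130:300];a=cv2.resize(a,(400,282),interpolation=2)
b=cv2.resize(cv2.imread("pics/scene7.png")[130:250,150:280],(400,282),interpolation=2)
w=cv2.resize(im[:,:,::-1],(400,300));z=np.zeros((300,400,3),np.uint8)
cv2.imwrite("pics/c7.png",np.vstack([np.hstack([a,b]),np.hstack([w,z])]))
E
python3 ret.py
```

```text
0.7504336510286025 [ 0.42614964 -0.06455894  0.22822034] [ 31.  38. -55.  83.  29. 110.  86.]
(0.1, 33) 31.8917 [-0.13680277 -0.09465508 -0.4552935 ] [ 0.47807441 -0.04308887  0.31093282]
```

View pics/c7.png

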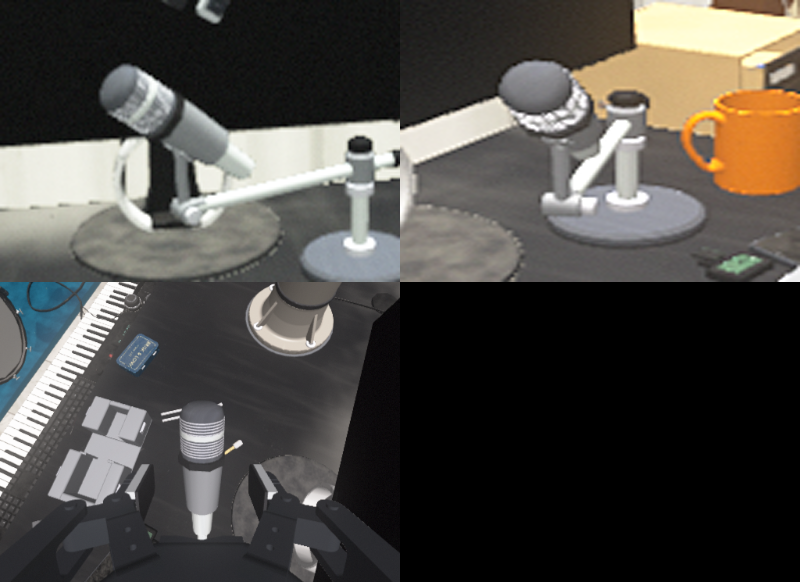

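The last picture shows the mic seated: ring flush on the rim, tail out below, hand clear. Now I grip the tube and swing the boom. I recheck its angle first, then check IK along the arc.

```bash
cat > sw.py <<'E'
from ins import *
RG=.072
def W(a,z=.117):
    d=np.array([-np.sin(a),-np.cos(a),0]); T=hom(frame(d[:2],0,1),np.r_[PIV,0]+RG*d); T[2,3]=z; return T
E
python3 - <<'E'
from sw import *
def shift(c,t0,t1,box):
    a=cv2.imread(f"pics/{c}{t0}.png");b=cv2.imread(f"pics/{c}{t1}.png");x0,y0,x1,y1=box
    r=cv2.matchTemplate(b[y0-15:y1+15,x0-15:x1+15],a[y0:y1,x0:x1],cv2.TM_CCOEFF_NORMED);_,v,_,(x,y)=cv2.minMaxLoc(r);return x-15,y-15,round(v,2)
print(shift("side",6,7,(200,175,245,207)),shift("scene",6,7,(192,188,216,222)))
print(np.round(robot.current_joint_positions()))
r=lambda T:(lambda q:None if q is None else np.round(q).astype(int).tolist())(robot.inverse_kinematics(*pe(T)))
for a in(1.182,.6,0): print(r(W(a)),r(W(a,.3)))
T=hom(R.from_euler("xyz",robot.current_eef_rot(),degrees=True).as_matrix(),robot.current_tool_pos())
U=up(T,.06)
print(r(U),r(W(1.182,.36)))
E
```

```text
(0, 0, 0.98) (0, 0, 0.94)
[ 11.  33. -26.  66.  19. 116. 100.]
[-11, 27, 14, 93, -7, 61, -63] [-34, 25, 50, 77, -19, 86, -54]
[-3, 30, 7, 88, -4, 62, -30] [-11, 24, 19, 72, -8, 85, -27]
[3, 34, -1, 80, 1, 65, 2] [3, 29, -1, 63, 1, 88, 2]
None [-31, 24, 46, 70, -17, 93, -56]
```

```bash
python3 - <<'E'
from sw import *
d=-np.array([np.sin(A0),np.cos(A0)])
for p,t in(([.54,-.015,.34],10),([.54,-.015,.33],20),([.53,-.02,.32],15)):
    try: robot.line_to(p,eul(frame(d,t,0)),velocity=.15);print("ok",p,t);break
    except robot.PlanningError: pass
print(np.round(robot.current_joint_positions()))
robot.move_j([-8,22,10,75,-5,84,-60])
print(robot.current_tool_pos(),robot.current_eef_rot())
fingers.gripper_to(.5,40)
robot.move_to(*pe(W(A0,.24)))
print(np.round(robot.current_joint_positions()),robot.current_time_s(),robot.current_contact_force())
E
```

```text
ok [0.54, -0.015, 0.34] 10
[ 16.  24. -29.  68.  13. 100. 102.]
[0.58863097 0.00308083 0.29191627] [-1.78574135e+02 -3.60832111e-03  2.81668984e+01]
[ -9.  22.  11.  83.  -4.  76. -66.] 35.75 [ 1.2566522  -0.38145386  1.30268459]
```

```bash
python3 - <<'E'
from sw import *
robot.line_to(*pe(W(A0,.16)),velocity=.12)
st=robot.line_to(*pe(W(A0)),velocity=.05,f_stop=5); print("stop",st,robot.current_tool_pos()-W(A0)[:3,3])
fingers.gripper_to(0,40); print("gap mm",robot.current_finger_gap()*85,np.round(robot.current_contact_force(),1))
for a in np.linspace(A0,0,9)[1:]:
    robot.line_to(*pe(W(a)),velocity=.06)
    F=np.array(robot.current_contact_force()); print(round(a,2),F.round(1),robot.current_time_s())
    if np.linalg.norm(F)>35: print("HIGH");break
for c in("scene","side"):
    im=vision.grab_frame(c);cv2.imwrite(f"pics/{c}8.png",im[:,:,::-1])
E
```

```text
stop False [3.59733525e-04 1.31496246e-05 3.70545063e-04]
gap mm 12.671517638334661 [-2.1  2.4  4.2]
1.03 [-1.  -0.2  3.9] 38.275
0.89 [0.7 0.9 5.2] 38.6
0.74 [1.1 1.1 5.6] 38.925
0.59 [1.  2.2 4.9] 39.25
0.44 [1.  2.4 5.3] 39.575
0.3 [0.7 2.8 5.1] 39.9
0.15 [0.7 3.3 4.8] 40.225
0.0 [1.  2.9 5.1] 40.55
```

```bash
cat > meas.py <<'E'
from sw import *
def meas(tag):
    E=wristE();im=vision.grab_frame("wrist");cv2.imwrite(f"pics/wr{tag}.png",im[:,:,::-1])
    g=cv2.GaussianBlur(cv2.cvtColor(im,cv2.COLOR_RGB2GRAY),(3,3),0)
    pts=[]
    for r in np.arange(.025,.16,.0075):
        P=np.array([PIV[0],PIV[1]-r,.115]); ex=np.array([1,0,0.]); off=np.arange(-.03,.0301,.0005)
        uv=proj("wrist",P+off[:,None]*ex,E).astype(np.float32)
        v=cv2.remap(g,uv[None,:,0],uv[None,:,1],1)[0].astype(float)
        if uv.min()<0 or uv[:,0].max()>511 or uv[:,1].max()>383: continue
        e=np.gradient(v); i,j=np.argmax(e),np.argmin(e); pts.append((r,(off[i]+off[j])/2*1e3,(off[j]-off[i])*1e3,v.max()))
    pts=np.array(pts);print(pts.round(1+2*(np.arange(4)==0)).tolist() if 0 else np.round(pts,3).tolist())
    return pts
E
python3 - <<'E'
from meas import *
fingers.gripper_to(.5,40)
robot.line_to(*pe(W(0,.31)),velocity=.18)
p=meas(9); k=(p[:,2]>10)&(p[:,2]<18)
if k.sum()>3:
    c=np.polyfit(p[k,0]*1e3,p[k,1],1);print("slope deg",np.degrees(c[0]),"offset",c[1])
for c in("scene","side"):
    im=vision.grab_frame(c);cv2.imwrite(f"pics/{c}9.png",im[:,:,::-1])
m,ax,_=clip(0);M=M_ins(0,0)
for c in("scene","side"):
    print(c,"mic pred",proj(c,[m-.03*ax,m+.062*ax,m+.0*ax]).round(1).tolist(),[(d["rect"],d["p"]) for d in recognise("mic",c)[:2]])
print("tuner",[(d["rect"],d["p"]) for d in recognise("clip_tuner","side")[:2]],"phone",[(d["rect"],d["p"]) for d in recognise("phone","side")[:2]],robot.current_time_s())
E
```

```text
[[0.025, 0.0, 13.0, 253.0], [0.032, 0.25, 13.5, 253.0], [0.04, 0.25, 13.5, 253.0], [0.048, 0.25, 13.5, 253.0], [0.055, 0.25, 13.5, 253.0], [0.062, 0.75, 12.5, 253.0], [0.07, 0.75, 12.5, 252.0], [0.078, 0.75, 12.5, 252.0], [0.085, 0.75, 12.5, 252.0], [0.092, 1.0, 13.0, 253.0], [0.1, 1.25, 14.5, 253.0], [0.107, 1.5, 14.0, 253.0], [0.115, 1.5, 14.0, 253.0], [0.122, 2.0, 13.0, 253.0], [0.13, 1.75, 13.5, 253.0], [0.137, 1.75, 13.5, 253.0], [0.145, 2.25, 22.5, 253.0], [0.152, 2.5, 27.0, 253.0], [0.16, 2.5, 27.0, 253.0]]
slope deg 0.9914416749077493 offset -0.4840686274509531
scene mic pred [[296.0, 166.6], [327.9, 146.2], [306.0, 160.2]] [([302.8, 162.7, 66.1, 45.6], 0.59), ([254.8, 181.3, 108.7, 50.5], 0.48)]
side mic pred [[305.3, 179.2], [317.3, 161.2], [308.9, 173.8]] [([313.1, 172.4, 38.5, 49.8], 0.75), ([274.8, 246.9, 19.7, 16.7], 0.46)]
tuner [([273.4, 246.9, 20.2, 19.8], 0.6)] phone [([320.7, 256.9, 65.0, 21.2], 0.88)] 42.625
```

The tube is measured at about 1° from square, within calibration error. The tuner and phone haven't moved, and the hand is well clear. I hand the job in.

```bash
python3 -c "
from h import *
print(robot.current_contact_force());print(workorder.close_job(),robot.current_time_s())"
```

```text
[ 0.63387038 -0.81224811  0.14432498]
the job is handed in; nothing more can be done
the job is handed in; nothing more can be done
```

The microphone is seated in the clip with its ring on the rim, the boom points straight out over the front edge to about 1°, and the job was handed in at about 43 s; the phone and tuner stayed put, though the boom got nudged about 4° mid-job before I re-measured it and inserted the mic.

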